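# Bring the camera mast out and hold it raised

## Task

Someone wants to film a recipe with the small telescopic camera mast that is parked under the wooden shelf. Take the upright post on its carriage and slide the carriage along the rail, out from under the shelf to the far end; then press the round release button down fully (it stays down), take the mast by its head and pull it straight up past the first stop to the second, its full height. It sinks back when let go, so finish while still gripping the head and holding the mast fully extended, and do not disturb the things standing round it.

Things in the scene. Friction and masses are not known exactly. Their poses are not given: they have to be found in the camera images.
- rail: The fixed dark steel rail plate, 80 x 344 x 10 mm, lying on the worktop, with a light wood shelf over its right end. Origin: centre of its underside. Its y axis runs along the rail toward the free (left) end; x points away from the robot. The shelf covers x -45 to +105 mm, y -230 to -50 mm of this frame, underside 205 mm, top 220 mm above the worktop, closed at the back and right, open to the front and left; a black canister (165 mm high) stands on it.
- carriage (a joint): How far the carriage with the mast has slid along the rail's y axis, m: 0 = parked under the shelf, 0.24 = against the stop at the free end. The mast axis is at x = 0, y = value - 0.12 of the rail frame. It moves stiffly (about 5 N) and stays where it is left; at the start it is at 0 to 0.035.
- post (a point): Middle of the grip section of the upright grey post on the carriage, 66 mm above the worktop, 150 mm in front (rail -x) of the mast axis and clear of the shelf. The post is round, 22 mm across, 26 mm at its cap and foot, and stands from 40 to 88 mm on an arm 30 mm wide whose top is at 40 mm. The arm runs back to the mast. Axes as the rail's.
- button_top (a point): Centre of the top of the round steel release button, 22 mm across, on the carriage's arm between post and mast, 100 mm in front of the mast axis; it faces up, 59 mm above the worktop at rest, 9 mm proud of its 34 mm square housing. Axes as the rail's.
- button (a joint): How far the button is pressed down, m: 0 = out, mast locked; 0.006 = fully down, mast free. About 3 N moves it; it stays where it is left.
- head (a point): Centre of the grip section of the mast's grey round head, 32 mm across from 126 to 156 mm above the worktop when collapsed, with a 38 mm rim above it up to 166 mm and a 9 mm steel screw stub on top. Below it are the mast tubes: 25 mm across when drawn out, and the outer tube, fixed on the carriage, 32 mm (36 mm at its mouth, which ends 115 mm above the worktop). The point is 141 mm above the worktop collapsed, 191 mm at the first stop, 241 mm at the second (full height).
- stage_b (a joint): How far the thin upper tube with the head is drawn out of the middle tube, m: 0 to 0.05. It comes out first, pulling back with 3 to 5 N.
- stage_a (a joint): How far the middle tube is drawn out of the outer tube, m: 0 to 0.05. It follows once the upper one is out (first stop), pulling back with 6 to 8 N; both at 0.05 is the second stop. A spring draws both in when let go.
- salt: Shaker, round, 44 mm across, 90 mm high, standing behind the rail. Bystander. Origin: centre of its underside.
- pepper: Like the other shaker, 44 x 44 x 90 mm, behind the rail. Bystander. Origin: centre of its underside.
- pod_1: Coffee pod, 53 mm across, 34 mm high, beyond the rail's free end. Bystander. Origin: centre of its underside.
- pod_2: Coffee pod, 53 mm across, 34 mm high, beyond the rail's free end. Bystander. Origin: centre of its underside.
- coaster: Slate coaster, 95 x 95 x 8 mm, at the front right. Bystander. Origin: centre of its underside.
- brush: Dish brush, 36 x 269 x 62 mm, lying at the front left. Bystander. Origin: centre of its underside.

How it is judged:
By the outcome, as a careful person would: the job done as asked, in the order asked, and still so for the second after the job is handed in, while the arm keeps its last pose, push and grip.
It also fails if it takes over 64 s, if anything falls off the work surface, if the arm or the gripper's body presses on something with over 40 N, if the wrist force passes 120 N, or if a joint passes its speed limit or range.

## Robot

A 6-joint arm with a two-finger parallel gripper is mounted at the origin on a cart in front of the work surface, level with it; the furniture and walls round the work are solid. World frame = base frame: x ahead of the robot, y to its left, z up, the work surface at z = 0. Lengths are in m, angles in rad, forces in N, time in s.
With the tool pointing down it reaches from about 0.225 to 0.875 m from the base axis. Payload 3.4 kg.
Tool frame: the origin (TCP) lies between the finger pads; the fingertips stand 11 mm ahead of it and the grasp point (between the pads) lies 8 mm behind it (tips_ahead is the distance from the TCP to the fingertips, in m); z points along the fingers, x is the direction in which the jaws open and shut, and the axes are right-handed (so a half turn about z gives the same grasp; the last joint's range is limited). The gripper opens to 85 mm and grips with 20 to 120 N. Pads are 22 mm wide; open, the fingers measure 114 mm over their backs; the gripper's body (76 mm by 85 mm) begins 54 mm behind the grasp point. The pads swing forward as they close: fully open they stand 13 mm farther back than shut.
Start: joints at [1.137, 0.276, 1.505, -0, 1.361, -0.121], TCP at [0.177, 0.547, 0.213] pointing down, gripper open.
Joint ranges: [-2.89, 2.89], [-0.75, 2.08], [0.22, 2.7], [-1.18, 4.32], [0.11, 2.71], [-2.7, 2.7]. Speed limits (rad/s): [2.57, 2.57, 3.14, 3.14, 3.14, 3.14].

## Interface

Orientations are given as a unit quaternion [w, x, y, z].
In Python, from rig import get_state, get_image, sign_off, masks_of, tips_ahead gives the robot as it stands.
- The arm moves only by the tool play_rows, never from a script. Its argument "series" is a list of rows, each an object of numbers: "fingers": the closure, from -1 (fully open) to 1 (shut); "dx", "dy", "dz": the shift along the world's x, y, z in mm; "turn": the turn about the world's z in rad. A call has 1 to 20 rows; each row shifts and turns the pose as measured when the row begins; what a row does not reach is not made up. A row lasts 1/12 s, in which the tool goes at most 41.7 mm and 7.16 degrees, less where a joint would pass 70% of its speed; a pose out of reach is approached as far as the arm can. A call with a gripper value outside its range is refused whole. The fingers move at their own pace and stop on an object; "squeeze" is the grip in N (left out, the last holds). Time passes only in rows, so rows that do not move let the fingers close. It gives the time, the measured TCP pose, the force and the opening at its end, in the units of the state.
- get_state(): the state, without advancing time (a new reading comes with each control period).
- get_image(name): name is "scene" or "side" or "wrist"; returns a dict with "pixels" (420x560x3 uint8, red, green, blue), "vfov" (degrees; the focal length in pixels is half the picture's height over the tangent of half this angle, whatever the lens; pixels are square), "cx", "cy" (the principal point, pixels), "rvec" (rotation vector, rad) and "tvec" (3), from world to camera coordinates, as OpenCV has them; the wrist camera has in their place "hand_eye" (4x4, takes a point from camera to tool coordinates, whose origin is the TCP and whose axes are the tool frame's). Camera axes: x right, y down, z forward; pixel columns grow to the right and rows downward; lengths in m; the calibration is good to about 2 mm. A picture is of the moment at which its call begins: read the wrist's pose just before it. There is no depth.
- sign_off(): hands the job in, once; it reports no verdict.
Trained networks look in a picture, given as the dict that the camera call returned (one of the last four; its "shot" number tells which), for a name from the list of things; names that differ only in an ending like _2 or _b are one class to them, and where a whole thing is asked for, a point or a joint stands for the part that bears it (a point fixed in the world has none). Each returns a list of dicts, best first, with "p" (0 to 1); they miss things now and then, are a little off and sometimes report something else, mostly with a low value. They report only what shows in the picture. A call takes as long as a camera call.
- masks_of(picture, label): "region" (420x560 bool, what is visible of it) and "xy" ([column, row] in pixels, amid what is visible of it).
The state is a dict: "clock": time; "qpos": joint angles; "qd": joint speeds; "effort": joint torques, N m; "position": TCP position; "ee_rot": TCP orientation; "contact_force": force on the tool from outside, world axes, zero at the start; "moment": the same for the moment, N m; "width": finger opening in m.
Only numpy, scipy, OpenCV 4.12 (cv2) and the standard library are available. Lean on these libraries where they do the work, as an engineer would, in place of code of your own. Each camera call takes 0.05 s, during which the arm holds its last target. There are 200 camera calls.

## Working session

There is one attempt and no reset: what is moved stays moved. The work goes in short steps, Python scripts to look and compute and a tool call to move; the robot and the scene stay as the last step left them, time stands still between calls to the robot, and variables do not carry over. Pictures are saved under pics/ and viewed, about 8 in all and at most 12, crops included, and the job is handed in when it is done.

Besides the shell and the picture viewer there is one more tool, called after "Emit:" by a JSON object that holds its "op" and its "data", one argument or row to a line. play_rows: Moves the arm, as the interface text tells. Its arguments: {"type":"object","properties":{"series":{"type":"array"},"squeeze":{"type":"number"}},"required":["series"]}

```bash
mkdir -p pics
cat > h.py <<'E'
import numpy as np, cv2
from rig import *
def K(p):
    f=p["pixels"].shape[0]/2/np.tan(np.radians(p["vfov"])/2)
    return np.array([[f,0,p["cx"]],[0,f,p["cy"]],[0,0,1]])
def ray(p,uv):
    d=np.linalg.inv(K(p))@[uv[0],uv[1],1]
    R=cv2.Rodrigues(np.array(p["rvec"],float))[0]; t=np.array(p["tvec"],float).ravel()
    return -R.T@t, R.T@d
def atz(p,uv,z):
    o,d=ray(p,uv); return o+d*(z-o[2])/d[2]
def proj(p,X):
    return cv2.projectPoints(np.array(X,float).reshape(-1,1,3),np.array(p["rvec"],float),np.array(p["tvec"],float),K(p),None)[0].reshape(-1,2)
def save(p,n): cv2.imwrite("pics/"+n,cv2.cvtColor(p["pixels"],cv2.COLOR_RGB2BGR))
def tri(ps,uvs):
    A=np.zeros((3,3));b=np.zeros(3)
    for p,u in zip(ps,uvs):
        o,d=ray(p,u);d=d/np.linalg.norm(d);M=np.eye(3)-np.outer(d,d);A+=M;b+=M@o
    return np.linalg.solve(A,b)
E
python3 - <<'E'
from h import *
s=get_state();print(s["position"],s["ee_rot"],s["width"],s["clock"],tips_ahead)
a=get_image("scene");b=get_image("side")
save(a,"a.png");save(b,"b.png")
for n in ["post","head","button_top","rail","salt","pepper","pod_1","coaster","brush"]:
    for p,t in((a,"scene"),(b,"side")):
        print(n,t,[(round(m["p"],2),np.round(m["xy"]).tolist(),int(m["region"].sum())) for m in masks_of(p,n)[:3]])
E
```

```text
[0.17669568 0.54660184 0.21171279] [ 4.31319215e-04  8.08618301e-01  5.88332877e-01 -8.26238192e-04] 0.085278258475779 0.0 0.011
post scene [(0.76, [279.0, 200.0], 1051)]
post side [(0.48, [273.0, 219.0], 142)]
head scene [(0.26, [213.0, 272.0], 260)]
head side [(0.81, [319.0, 220.0], 220)]
button_top scene []
button_top side []
rail scene [(0.65, [264.0, 167.0], 7296)]
rail side [(0.72, [339.0, 221.0], 11787)]
salt scene [(0.55, [216.0, 224.0], 226)]
salt side [(0.45, [339.0, 222.0], 12240), (0.37, [285.0, 254.0], 42)]
pepper scene [(0.74, [232.0, 210.0], 232)]
pepper side []
pod_1 scene [(0.73, [211.0, 268.0], 184), (0.68, [237.0, 292.0], 239), (0.5, [231.0, 209.0], 268)]
pod_1 side [(0.69, [271.0, 217.0], 144), (0.55, [243.0, 223.0], 173)]
coaster scene [(0.79, [355.0, 172.0], 460)]
coaster side [(0.87, [305.0, 347.0], 1482), (0.56, [339.0, 223.0], 12099)]
brush scene [(0.88, [283.0, 360.0], 684)]
brush side [(0.74, [176.0, 218.0], 304)]
```

```bash
python3 -c "
import cv2,numpy as np
a=cv2.imread('pics/a.png');b=cv2.imread('pics/b.png');print(a.shape)
"
```

```text
(420, 560, 3)
```

View pics/a.png

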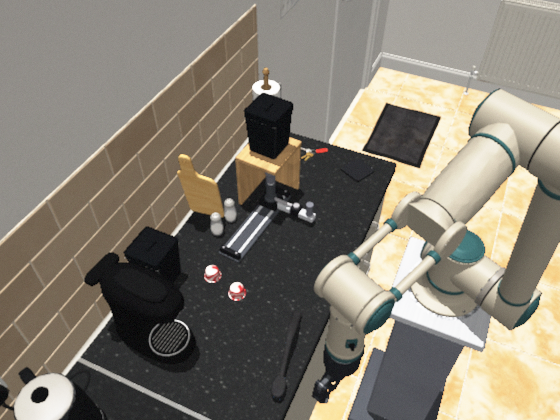

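View pics/b.png

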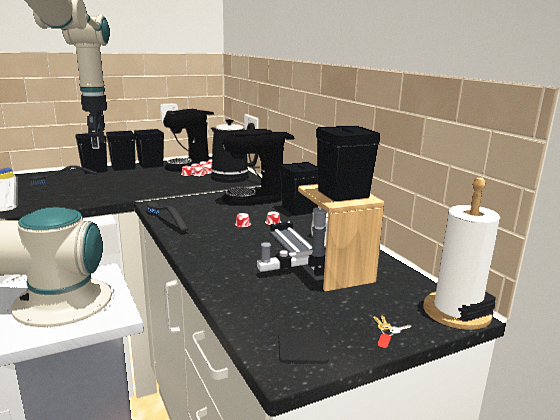

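Scene: rail runs from (235,250) up to under the shelf at (270,160); post near (310,210), mast near (270,188), pods at (211,272) and (237,291), brush at (285,355). Side: post at (265,250), mast at (319,220). The masks for post, head and salt are partly wrong, so I'll enlarge crops.

```bash
python3 -c "
import cv2,numpy as np
a=cv2.imread('pics/a.png')[160:270,200:340];b=cv2.imread('pics/b.png')[195:295,235:345]
r=lambda i:cv2.resize(i,None,fx=5.5 if i is a else 5.5,fy=5.5,interpolation=cv2.INTER_CUBIC)
cv2.imwrite('pics/ac.png',cv2.resize(a,(770,605))[:600]);cv2.imwrite('pics/bc.png',cv2.resize(b,(660,600)))
"
```

```text
(no output)
```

View pics/ac.png

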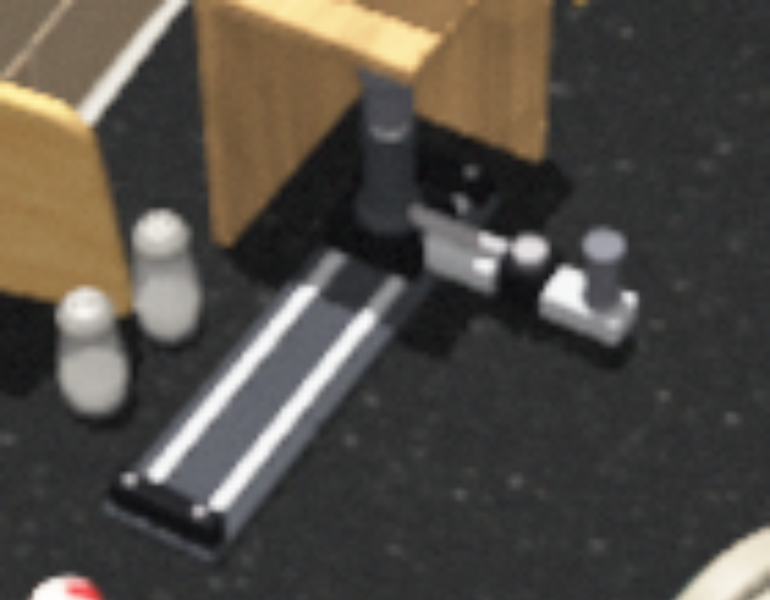

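View pics/bc.png

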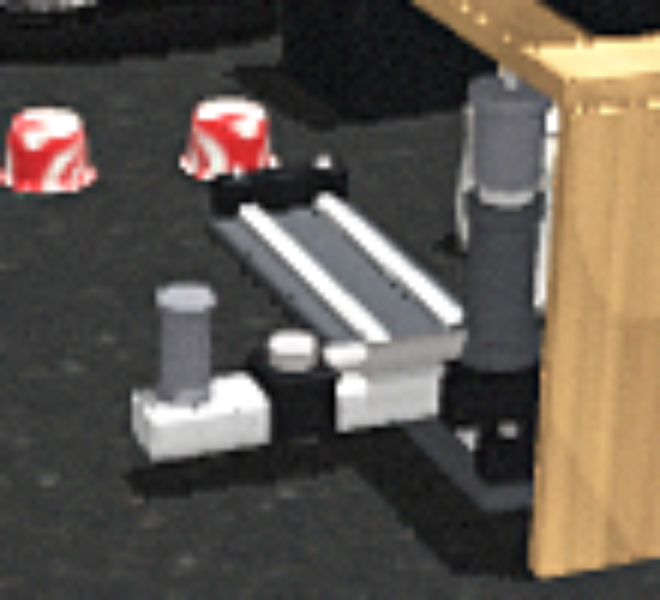

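The crops show the post cap at scene (309.8,204.2) / side (266,244.5), the button top at scene (296.4,205.1) / side (283.8,252.7), and the rail's free-end corners at scene (219.6,251.8) and (239.6,260.9).

Run:
```python
from h import *
a=get_image("scene");b=get_image("side")
P=tri((a,b),((309.8,204.2),(266,244.5)));B=tri((a,b),((296.4,205.1),(283.8,252.7)))
Pa,Ba=atz(a,(309.8,204.2),.088),atz(a,(296.4,205.1),.059)
print("post",P,Pa,atz(b,(266,244.5),.088));print("btn",B,Ba,atz(b,(283.8,252.7),.059))
c1,c2=atz(a,(219.6,251.8),0.008),atz(a,(239.6,260.9),.008)
print("end corners far/near",c1,c2, "dist",np.linalg.norm(c1-c2))
# rail lines : white strips
for s in ((160,475,330,258),(220,500,395,285)):
    u=atz(a,(200+s[0]/5.5,160+s[1]/5.5),.012);v=atz(a,(200+s[2]/5.5,160+s[3]/5.5),.012)
    print("yaw of rail y axis vs world y",np.degrees(np.arctan2(-(u-v)[0],(u-v)[1])))
print("yaw by ends",np.degrees(np.arctan2((c1-c2)[1],(c1-c2)[0])))
for n,z,l in (("brush",.03,(a,b)),("pod_1",.02,(a,b)),("coaster",0.005,(a,b))):
  for p in l:
    for m in masks_of(p,n)[:2]:
        ys,xs=np.nonzero(m["region"]); 
        i=[xs.argmin(),xs.argmax(),ys.argmin(),ys.argmax()]
        print(n,np.round(m["p"],2),atz(p,m["xy"],z).round(3),[atz(p,(xs[k],ys[k]),z)[:2].round(3).tolist() for k in i])
print(get_state()["clock"])
```

```text
post [ 0.48512889 -0.07541009  0.08743842] [ 0.48416104 -0.07442752  0.088     ] [ 0.48560124 -0.07598565  0.088     ]
btn [ 0.53480646 -0.08013088  0.05690139] [ 0.53305743 -0.07764318  0.059     ] [ 0.5339931  -0.08342731  0.059     ]
end corners far/near [0.69460523 0.17356447 0.008     ] [0.61866186 0.17936195 0.008     ] dist 0.076164341658669
yaw of rail y axis vs world y -3.9596880790259052
yaw of rail y axis vs world y -5.836645100904128
yaw by ends -4.365469021633932
brush 0.64 [0.355 0.419 0.03 ] [[0.348, 0.52], [0.365, 0.286], [0.382, 0.29], [0.327, 0.545]]
brush 0.64 [0.366 0.384 0.03 ] [[0.316, 0.536], [0.377, 0.261], [0.321, 0.546], [0.354, 0.236]]
pod_1 0.65 [0.572 0.303 0.02 ] [[0.591, 0.306], [0.545, 0.285], [0.595, 0.267], [0.563, 0.32]]
pod_1 0.5 [0.673 0.261 0.02 ] [[0.692, 0.275], [0.652, 0.252], [0.694, 0.242], [0.663, 0.295]]
pod_1 0.59 [0.571 0.263 0.02 ] [[0.552, 0.29], [0.581, 0.257], [0.576, 0.321], [0.534, 0.229]]
pod_1 0.43 [0.665 0.246 0.02 ] [[0.639, 0.242], [0.693, 0.26], [0.684, 0.296], [0.63, 0.216]]
coaster 0.6 [ 0.419 -0.378  0.005] [[0.479, -0.386], [0.362, -0.421], [0.445, -0.452], [0.402, -0.336]]
coaster 0.94 [ 0.42  -0.396  0.005] [[0.384, -0.353], [0.447, -0.44], [0.412, -0.335], [0.393, -0.439]]
coaster 0.2 [ 0.635 -0.018  0.005] [[0.489, -0.009], [0.887, 0.264], [0.892, 0.32], [0.476, -0.056]]
1.4
```

Emit:
{"op": "play_rows", "data": {
  "series": [
    {"fingers": -1, "dx": 18, "dy": -36, "turn": 0.03},
    {"fingers": -1, "dx": 18, "dy": -36, "turn": 0.03},
    {"fingers": -1, "dx": 18, "dy": -36, "turn": 0.03},
    {"fingers": -1, "dx": 18, "dy": -36, "turn": 0.03},
    {"fingers": -1, "dx": 18, "dy": -36, "turn": 0.03},
    {"fingers": -1, "dx": 18, "dy": -36, "turn": 0.03},
    {"fingers": -1, "dx": 18, "dy": -36, "turn": 0.03},
    {"fingers": -1, "dx": 18, "dy": -36, "turn": 0.02},
    {"fingers": -1, "dx": 18, "dy": -36},
    {"fingers": -1, "dx": 18, "dy": -36},
    {"fingers": -1, "dx": 18, "dy": -36},
    {"fingers": -1, "dx": 18, "dy": -36},
    {"fingers": -1, "dx": 18, "dy": -36},
    {"fingers": -1, "dx": 18, "dy": -36},
    {"fingers": -1, "dx": 18, "dy": -36},
    {"fingers": -1, "dx": 18, "dy": -36}
  ]
}}

```text
invalid input at $.series[0]: expected keys fingers, dx, dy, dz, turn
```

Emit:
{"op": "play_rows", "data": {
  "series": [
    {"fingers": -1, "dx": 18, "dy": -36, "dz": 0, "turn": 0.03},
    {"fingers": -1, "dx": 18, "dy": -36, "dz": 0, "turn": 0.03},
    {"fingers": -1, "dx": 18, "dy": -36, "dz": 0, "turn": 0.03},
    {"fingers": -1, "dx": 18, "dy": -36, "dz": 0, "turn": 0.03},
    {"fingers": -1, "dx": 18, "dy": -36, "dz": 0, "turn": 0.03},
    {"fingers": -1, "dx": 18, "dy": -36, "dz": 0, "turn": 0.03},
    {"fingers": -1, "dx": 18, "dy": -36, "dz": 0, "turn": 0.03},
    {"fingers": -1, "dx": 18, "dy": -36, "dz": 0, "turn": 0.02},
    {"fingers": -1, "dx": 18, "dy": -36, "dz": 0, "turn": 0},
    {"fingers": -1, "dx": 18, "dy": -36, "dz": 0, "turn": 0},
    {"fingers": -1, "dx": 18, "dy": -36, "dz": 0, "turn": 0},
    {"fingers": -1, "dx": 18, "dy": -36, "dz": 0, "turn": 0},
    {"fingers": -1, "dx": 18, "dy": -36, "dz": 0, "turn": 0},
    {"fingers": -1, "dx": 18, "dy": -36, "dz": 0, "turn": 0},
    {"fingers": -1, "dx": 18, "dy": -36, "dz": 0, "turn": 0},
    {"fingers": -1, "dx": 18, "dy": -36, "dz": 0, "turn": 0}
  ]
}}

```text
clock: 2.73
position: [0.467, -0.0437, 0.215]
ee_rot: [0.0, 0.727, 0.687, 0.007]
contact_force: [1.2, 1.5, 0.8]
width: 0.0855
```

Emit:
{"op": "play_rows", "data": {
  "series": [
    {"fingers": -1, "dx": 10, "dy": -16, "dz": -20, "turn": -0.02},
    {"fingers": -1, "dx": 8, "dy": -16, "dz": -25, "turn": 0},
    {"fingers": -1, "dx": 0, "dy": 0, "dz": 0, "turn": 0}
  ]
}}

```text
clock: 2.98
position: [0.4918, -0.0868, 0.1705]
ee_rot: [0.006, 0.737, 0.676, 0.008]
contact_force: [-0.7, 0.5, -0.4]
width: 0.0853
```

```bash
cat >> h.py <<'E'
from scipy.spatial.transform import Rotation as Ro
def wrist():
    s=get_state();p=get_image("wrist")
    q=s["ee_rot"];T=np.eye(4);T[:3,:3]=Ro.from_quat([q[1],q[2],q[3],q[0]]).as_matrix();T[:3,3]=s["position"]
    C=np.linalg.inv(T@np.array(p["hand_eye"]))
    p["rvec"]=cv2.Rodrigues(C[:3,:3])[0];p["tvec"]=C[:3,3];return s,p
E
python3 - <<'E'
from h import *
s,w=wrist();print(s["position"],s["qpos"])
i=cv2.cvtColor(w["pixels"],cv2.COLOR_RGB2BGR)
for X in ((.485,-.075,.088),(.5345,-.080,.059),(.634,-.088,.115)):
    u=proj(w,X)[0];print(u);cv2.drawMarker(i,tuple(int(v) for v in u),(0,255,0),0,12,1)
cv2.imwrite("pics/w1.png",i)
E
```

```text
[ 0.49180533 -0.08677171  0.17053514] [-0.3204647   0.18032363  1.74448259  0.00887726  1.19822779 -1.8089295 ]
[299.58351826 201.54207683]
[296.24221125 244.58222385]
[298.10513196 379.58816687]
```

View pics/w1.png

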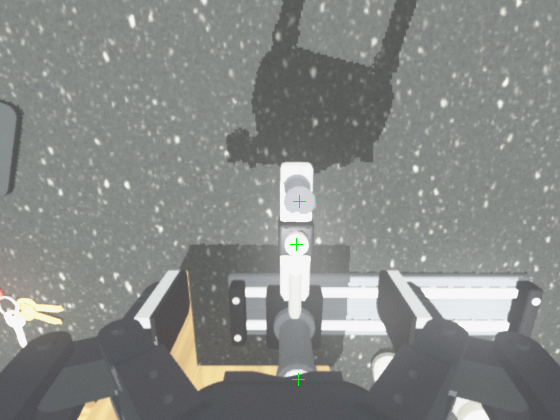

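The wrist view shows post cap (300,201) and button (296,244) right under the projected marks, so the estimates hold. I'll lower onto the post next.

Emit:
{"op": "play_rows", "data": {
  "series": [
    {"fingers": -1, "dx": -7, "dy": 11, "dz": -10, "turn": 0},
    {"fingers": -1, "dx": 0, "dy": 0, "dz": -30, "turn": 0},
    {"fingers": -1, "dx": 0, "dy": 0, "dz": -30, "turn": 0},
    {"fingers": -1, "dx": 0, "dy": 0, "dz": -25, "turn": 0},
    {"fingers": -1, "dx": 0, "dy": 0, "dz": -12, "turn": 0},
    {"fingers": -1, "dx": 0, "dy": 0, "dz": 0, "turn": 0}
  ]
}}

```text
clock: 3.53
position: [0.4867, -0.0697, 0.0695]
ee_rot: [0.01, 0.736, 0.677, 0.013]
contact_force: [-0.4, 0.7, 0.5]
width: 0.0852
```

Emit:
{"op": "play_rows", "data": {
  "series": [
    {"fingers": -1, "dx": -1, "dy": -6, "dz": -9, "turn": 0},
    {"fingers": 1, "dx": 0, "dy": 0, "dz": 0, "turn": 0},
    {"fingers": 1, "dx": 0, "dy": 0, "dz": 0, "turn": 0},
    {"fingers": 1, "dx": 0, "dy": 0, "dz": 0, "turn": 0},
    {"fingers": 1, "dx": 0, "dy": 0, "dz": 0, "turn": 0},
    {"fingers": 1, "dx": 0, "dy": 0, "dz": 0, "turn": 0},
    {"fingers": 1, "dx": 0, "dy": 0, "dz": 0, "turn": 0},
    {"fingers": 1, "dx": 0, "dy": 0, "dz": 0, "turn": 0},
    {"fingers": 1, "dx": 0, "dy": 0, "dz": 0, "turn": 0},
    {"fingers": 1, "dx": 0, "dy": 0, "dz": 0, "turn": 0}
  ],
  "squeeze": 40
}}

```text
clock: 4.37
position: [0.4887, -0.0743, 0.066]
ee_rot: [0.013, 0.735, 0.678, 0.016]
contact_force: [-0.2, 0.4, -1.1]
width: 0.022
```

Emit:
{"op": "play_rows", "data": {
  "series": [
    {"fingers": 1, "dx": 1, "dy": 12, "dz": 0, "turn": 0},
    {"fingers": 1, "dx": 1, "dy": 15, "dz": 0, "turn": 0},
    {"fingers": 1, "dx": 1, "dy": 15, "dz": 0, "turn": 0},
    {"fingers": 1, "dx": 1, "dy": 15, "dz": 0, "turn": 0},
    {"fingers": 1, "dx": 1, "dy": 15, "dz": 0, "turn": 0},
    {"fingers": 1, "dx": 1, "dy": 15, "dz": 0, "turn": 0}
  ]
}}

```text
clock: 4.87
position: [0.4956, 0.0007, 0.0661]
ee_rot: [0.022, 0.733, 0.679, 0.008]
contact_force: [0.3, -6.9, -3.3]
width: 0.0227
```

Emit:
{"op": "play_rows", "data": {
  "series": [
    {"fingers": 1, "dx": 1, "dy": 15, "dz": 0, "turn": 0},
    {"fingers": 1, "dx": 1, "dy": 15, "dz": 0, "turn": 0},
    {"fingers": 1, "dx": 1, "dy": 15, "dz": 0, "turn": 0},
    {"fingers": 1, "dx": 1, "dy": 15, "dz": 0, "turn": 0},
    {"fingers": 1, "dx": 1, "dy": 15, "dz": 0, "turn": 0},
    {"fingers": 1, "dx": 1, "dy": 15, "dz": 0, "turn": 0},
    {"fingers": 1, "dx": 1, "dy": 15, "dz": 0, "turn": 0},
    {"fingers": 1, "dx": 1, "dy": 12, "dz": 0, "turn": 0}
  ]
}}

```text
clock: 5.53
position: [0.5054, 0.1078, 0.0661]
ee_rot: [0.033, 0.731, 0.682, -0.001]
contact_force: [-0.9, -6.3, -0.4]
width: 0.0221
```

Emit:
{"op": "play_rows", "data": {
  "series": [
    {"fingers": 1, "dx": 1, "dy": 12, "dz": 0, "turn": 0},
    {"fingers": 1, "dx": 1, "dy": 10, "dz": 0, "turn": 0},
    {"fingers": 1, "dx": 1, "dy": 8, "dz": 0, "turn": 0},
    {"fingers": 1, "dx": 0, "dy": 8, "dz": 0, "turn": 0}
  ]
}}

```text
clock: 5.87
position: [0.5084, 0.1422, 0.0661]
ee_rot: [0.036, 0.73, 0.683, -0.005]
contact_force: [2.8, -6.8, -1.6]
width: 0.0223
```

Emit:
{"op": "play_rows", "data": {
  "series": [
    {"fingers": 1, "dx": 0, "dy": 7, "dz": 0, "turn": 0},
    {"fingers": 1, "dx": 0, "dy": 7, "dz": 0, "turn": 0}
  ]
}}

```text
clock: 6.03
position: [0.5082, 0.1427, 0.0657]
ee_rot: [0.046, 0.725, 0.687, -0.016]
contact_force: [1.9, -24.6, -1.0]
width: 0.0221
```

Emit:
{"op": "play_rows", "data": {
  "series": [
    {"fingers": 1, "dx": 0, "dy": -1, "dz": 0, "turn": 0},
    {"fingers": -1, "dx": 0, "dy": 0, "dz": 0, "turn": 0},
    {"fingers": -1, "dx": 0, "dy": 0, "dz": 0, "turn": 0},
    {"fingers": -1, "dx": 0, "dy": 0, "dz": 0, "turn": 0},
    {"fingers": -1, "dx": 0, "dy": 0, "dz": 0, "turn": 0},
    {"fingers": -1, "dx": 0, "dy": 0, "dz": 0, "turn": 0},
    {"fingers": -1, "dx": 0, "dy": 0, "dz": 20, "turn": 0},
    {"fingers": -1, "dx": 0, "dy": 0, "dz": 30, "turn": 0},
    {"fingers": -1, "dx": 0, "dy": 0, "dz": 30, "turn": 0},
    {"fingers": -1, "dx": 10, "dy": 0, "dz": 30, "turn": 0},
    {"fingers": -1, "dx": 0, "dy": 0, "dz": 0, "turn": 0}
  ]
}}

```text
clock: 6.95
position: [0.5165, 0.1425, 0.1786]
ee_rot: [0.044, 0.725, 0.687, -0.018]
contact_force: [1.3, 0.5, 0.4]
width: 0.0855
```

Run:
```python
from h import *
s,w=wrist();print(s["position"],s["ee_rot"],s["width"],s["contact_force"])
R=Ro.from_quat(np.roll(s["ee_rot"],-1)).as_matrix();print("toolx",R[:,0],"toolz",R[:,2])
i=cv2.cvtColor(w["pixels"],cv2.COLOR_RGB2BGR)
for X in ((.5025,.1415,.088),(.552,.137,.059),(.652,.129,.115)):
    u=proj(w,X)[0];print(u);cv2.drawMarker(i,tuple(int(v) for v in u),(0,255,0),0,10,1)
cv2.imwrite("pics/w2.png",i)
```

```text
[0.51654247 0.1424711  0.17857055] [ 0.04396268  0.72528378  0.68681552 -0.01775265] 0.08552623721479669 [1.34326066 0.51367808 0.35047709]
toolx [ 0.05593856  0.99471141 -0.08613991] toolz [ 0.03463708 -0.08815642 -0.99550425]
[293.28492308 189.39610225]
[292.65546465 232.48693378]
[285.03085157 363.37574218]
```

View pics/w2.png

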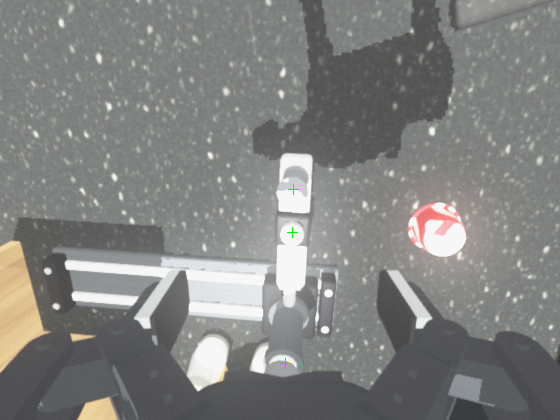

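Carriage is against the end stop block (320,300), and the marks sit on the post cap, the button (292,232) and the mast. Shutting the fingers and moving over the button.

Emit:
{"op": "play_rows", "data": {
  "series": [
    {"fingers": 1, "dx": 18, "dy": -2, "dz": 0, "turn": 0},
    {"fingers": 1, "dx": 14, "dy": -2, "dz": 0, "turn": 0},
    {"fingers": 1, "dx": 0, "dy": 0, "dz": 0, "turn": 0},
    {"fingers": 1, "dx": 0, "dy": 0, "dz": 0, "turn": 0},
    {"fingers": 1, "dx": 0, "dy": 0, "dz": -20, "turn": 0},
    {"fingers": 1, "dx": 0, "dy": 0, "dz": -25, "turn": 0},
    {"fingers": 1, "dx": 0, "dy": 0, "dz": -20, "turn": 0},
    {"fingers": 1, "dx": 0, "dy": 0, "dz": -10, "turn": 0},
    {"fingers": 1, "dx": 0, "dy": 0, "dz": 0, "turn": 0}
  ]
}}

```text
clock: 7.75
position: [0.5392, 0.1382, 0.0931]
ee_rot: [0.038, 0.725, 0.687, -0.025]
contact_force: [-0.2, 0.8, 0.9]
width: -0.0001
```

Emit:
{"op": "play_rows", "data": {
  "series": [
    {"fingers": 1, "dx": 12, "dy": 0, "dz": 0, "turn": 0},
    {"fingers": 1, "dx": 2, "dy": 0, "dz": -8, "turn": 0},
    {"fingers": 1, "dx": 1, "dy": 0, "dz": -5, "turn": 0},
    {"fingers": 1, "dx": 0, "dy": 0, "dz": 0, "turn": 0}
  ]
}}

```text
clock: 8.08
position: [0.5548, 0.1383, 0.0789]
ee_rot: [0.037, 0.725, 0.687, -0.025]
contact_force: [-0.1, -1.0, -0.2]
width: -0.0002
```

Emit:
{"op": "play_rows", "data": {
  "series": [
    {"fingers": 1, "dx": -2, "dy": -1, "dz": -5, "turn": 0},
    {"fingers": 1, "dx": 0, "dy": 0, "dz": -4, "turn": 0},
    {"fingers": 1, "dx": 0, "dy": 0, "dz": -4, "turn": 0},
    {"fingers": 1, "dx": 0, "dy": 0, "dz": -3, "turn": 0}
  ]
}}

```text
clock: 8.42
position: [0.5539, 0.1374, 0.0631]
ee_rot: [0.038, 0.725, 0.687, -0.024]
contact_force: [0.4, -0.7, -0.3]
width: -0.0
```

Emit:
{"op": "play_rows", "data": {
  "series": [
    {"fingers": 1, "dx": 0, "dy": 0, "dz": -2, "turn": 0},
    {"fingers": 1, "dx": 0, "dy": 0, "dz": -2, "turn": 0}
  ]
}}

```text
clock: 8.58
position: [0.5536, 0.1374, 0.0586]
ee_rot: [0.038, 0.725, 0.687, -0.024]
contact_force: [0.2, -0.6, 0.1]
width: 0.0002
```

Run:
```python
from h import *
s,w=wrist();b=get_image("side");a=get_image("scene")
f=lambda p:cv2.cvtColor(p["pixels"],cv2.COLOR_RGB2BGR)
print(proj(b,(.552,.137,.055)),proj(a,(.552,.137,.055)),s["position"],s["contact_force"])
u=proj(b,(.552,.137,.055))[0].astype(int)
v=f(b)[max(u[1]-60,0):u[1]+40,u[0]-50:u[0]+50]
o=np.zeros((420,800,3),np.uint8);o[:300,:400]=cv2.resize(f(w),(400,300));o[:400,400:]=cv2.resize(v,(400,400));cv2.imwrite("pics/c3.png",o)
```

```text
[[255.19064331 224.71569083]] [[263.90917106 249.07406106]] [0.55359915 0.13735255 0.05859157] [ 0.17920954 -0.60905889  0.09914192]
```

View pics/c3.png

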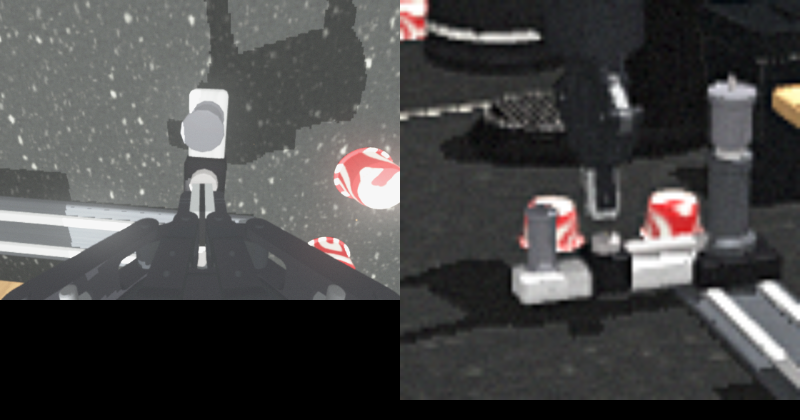

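Tips hover over the button in line with it, but seem about 10 mm above it in the side view, although the reported z is 0.0586. I'll check where the tips really are.

Run:
```python
from h import *
b=get_image("side");a=get_image("scene");s=get_state()
print(s["position"],s["qpos"],proj(b,[(.5536,.1365,z) for z in (.0476,.055,.0626)]))
print(atz(b,(255.75,217.75),.0476))
o,d=ray(b,(255.75,217.75));print("at x=.5536/y",[ (o+d*(t-o[1])/d[1]).round(4).tolist() for t in (.13,.1365,.145)])
f=lambda p:cv2.cvtColor(p["pixels"],cv2.COLOR_RGB2BGR)
v=f(a)[200:280,215:315];v=cv2.resize(v,(500,400))
t=f(b)[190:245,230:290];cv2.imwrite("pics/c4.png",np.hstack([v,cv2.resize(t,(300,400))]))
```

```text
[0.55382688 0.1373999  0.05893276] [ 0.18217076  0.4002276   1.73462029 -0.10700618  1.00769519 -1.27675281] [[255.72638618 226.97558332]
 [255.74335337 224.69372419]
 [255.76084242 222.34168102]]
[0.58628696 0.20826083 0.0476    ]
at x=.5536/y [[0.5505, 0.13, 0.0801], [0.5535, 0.1365, 0.0774], [0.5573, 0.145, 0.0739]]
```

View pics/c4.png

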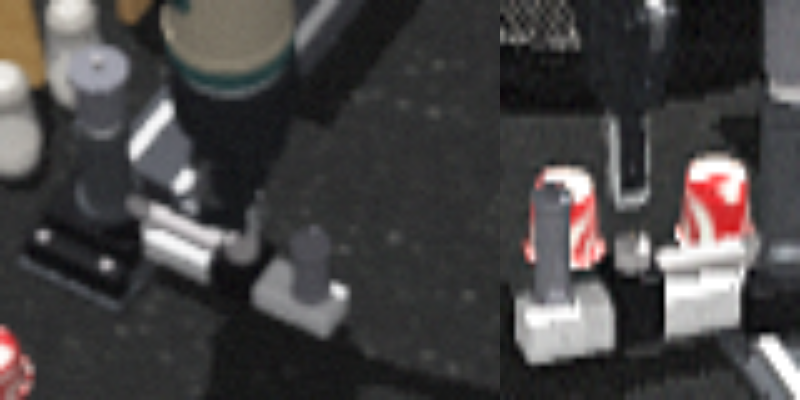

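No contact force, and both cameras show the tips still above the button, so I continue down in small steps watching the force.

Emit:
{"op": "play_rows", "data": {
  "series": [
    {"fingers": 1, "dx": 0, "dy": 0, "dz": -3, "turn": 0},
    {"fingers": 1, "dx": 0, "dy": 0, "dz": -2, "turn": 0}
  ]
}}

```text
clock: 9.0
position: [0.5545, 0.1375, 0.0544]
ee_rot: [0.039, 0.725, 0.687, -0.023]
contact_force: [0.6, 0.5, -0.4]
width: -0.0003
```

Emit:
{"op": "play_rows", "data": {
  "series": [
    {"fingers": 1, "dx": 0, "dy": 0, "dz": -3, "turn": 0},
    {"fingers": 1, "dx": 0, "dy": 0, "dz": -3, "turn": 0}
  ]
}}

```text
clock: 9.17
position: [0.5549, 0.1376, 0.0483]
ee_rot: [0.039, 0.725, 0.687, -0.023]
contact_force: [0.1, -0.1, -0.1]
width: -0.0003
```

Run:
```python
from h import *
s,w=wrist();print(s["position"],s["contact_force"],s["effort"])
f=lambda p:cv2.cvtColor(p["pixels"],cv2.COLOR_RGB2BGR)
b=get_image("side")
R=Ro.from_quat(np.roll(s["ee_rot"],-1)).as_matrix()
print("tip proj w",proj(w,s["position"]+R[:,2]*.011),"btn",proj(w,(.552,.137,.059)))
i=f(w)[170:370,160:410]
t=cv2.resize(f(b)[185:245,230:290],(400,400),interpolation=cv2.INTER_CUBIC)
t=np.clip(t.astype(float)*2.2,0,255).astype(np.uint8); i=np.clip(cv2.resize(i,(400,400)).astype(float)*1.8,0,255).astype(np.uint8)
cv2.imwrite("pics/c5.png",np.hstack([i,t]))
```

```text
[0.55489552 0.13762933 0.04828547] [ 0.0902604  -0.08215295 -0.12462848] [ 1.19733621e-03 -4.49777591e+01 -1.97462064e+01 -4.14315406e-01
  6.96105463e-02 -9.97767696e-03]
tip proj w [[286.59413425 250.39313113]] btn [[283.68797261 263.13084708]]
```

View pics/c5.png

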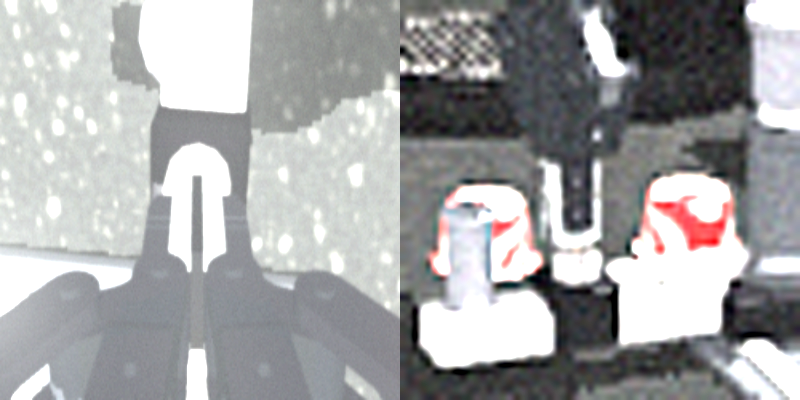

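Tips now sit just above the button, aligned with it (about (283,255) in the wrist view), so real tip height is about 12 mm more than the state implies. Pressing on.

Emit:
{"op": "play_rows", "data": {
  "series": [
    {"fingers": 1, "dx": -1, "dy": 0, "dz": -3, "turn": 0},
    {"fingers": 1, "dx": 0, "dy": 0, "dz": -2, "turn": 0}
  ]
}}

```text
clock: 9.43
position: [0.5535, 0.1376, 0.0427]
ee_rot: [0.039, 0.725, 0.687, -0.023]
contact_force: [-0.3, 0.3, -0.6]
width: 0.0001
```

Emit:
{"op": "play_rows", "data": {
  "series": [
    {"fingers": 1, "dx": 0, "dy": 0, "dz": -2, "turn": 0},
    {"fingers": 1, "dx": 0, "dy": 0, "dz": -2, "turn": 0}
  ]
}}

```text
clock: 9.6
position: [0.5537, 0.1376, 0.0385]
ee_rot: [0.039, 0.725, 0.687, -0.023]
contact_force: [0.1, 0.2, 2.4]
width: 0.0001
```

Emit:
{"op": "play_rows", "data": {
  "series": [
    {"fingers": 1, "dx": 0, "dy": 0, "dz": -2, "turn": 0},
    {"fingers": 1, "dx": 0, "dy": 0, "dz": -2, "turn": 0}
  ]
}}

```text
clock: 9.77
position: [0.5538, 0.1376, 0.0346]
ee_rot: [0.039, 0.725, 0.687, -0.023]
contact_force: [-1.4, 0.0, 8.8]
width: 0.0002
```

Emit:
{"op": "play_rows", "data": {
  "series": [
    {"fingers": 1, "dx": 0, "dy": 0, "dz": -2, "turn": 0},
    {"fingers": 1, "dx": 0, "dy": 0, "dz": -2, "turn": 0}
  ]
}}

```text
clock: 9.93
position: [0.554, 0.1377, 0.0344]
ee_rot: [0.04, 0.726, 0.687, -0.022]
contact_force: [-5.0, 0.1, 18.1]
width: 0.0001
```

Force climbed to 18 N with z stopped after 6 mm of travel (0.0405 → 0.0344): button is fully down. I lift and recheck the pose calibration with a wrist overlay.

Emit:
{"op": "play_rows", "data": {
  "series": [
    {"fingers": 1, "dx": 0, "dy": 0, "dz": 10, "turn": 0},
    {"fingers": 1, "dx": 0, "dy": 0, "dz": 25, "turn": 0},
    {"fingers": -1, "dx": 0, "dy": 0, "dz": 35, "turn": 0},
    {"fingers": -1, "dx": 0, "dy": 0, "dz": 35, "turn": 0},
    {"fingers": -1, "dx": 0, "dy": 0, "dz": 35, "turn": 0},
    {"fingers": -1, "dx": 0, "dy": 0, "dz": 35, "turn": 0},
    {"fingers": -1, "dx": 0, "dy": 0, "dz": 35, "turn": 0},
    {"fingers": -1, "dx": 0, "dy": 0, "dz": 20, "turn": 0},
    {"fingers": -1, "dx": 0, "dy": 0, "dz": 0, "turn": 0}
  ]
}}

```text
clock: 10.68
position: [0.5488, 0.1369, 0.2718]
ee_rot: [0.038, 0.725, 0.687, -0.025]
contact_force: [0.6, -0.1, 0.1]
width: 0.0832
```

Run:
```python
from h import *
s,w=wrist();b=get_image("side");a=get_image("scene");print(s["position"],s["ee_rot"],s["contact_force"],s["width"])
f=lambda p:cv2.cvtColor(p["pixels"],cv2.COLOR_RGB2BGR)
R=Ro.from_quat(np.roll(s["ee_rot"],-1)).as_matrix();print(R[:,2])
i=f(w)
for X in ((.5025,.1415,.088),(.552,.137,.053),(.652,.129,.166)):
    u=proj(w,X)[0];print(u);cv2.drawMarker(i,tuple(int(v) for v in u),(0,255,0),0,10,1)
tip=s["position"]+R[:,2]*.011
L=tip+R[:,0]*.043;Rr=tip-R[:,0]*.043
def crop(p,c,h,m):
    j=f(p)
    for X in m:
        u=proj(p,X)[0].astype(int);j[u[1],u[0]]=(0,255,0)
    return cv2.resize(j[max(0,c[1]-h):c[1]+h,max(0,c[0]-h):c[0]+h],(300,300),interpolation=cv2.INTER_NEAREST)
cs=[crop(p,proj(p,(.60,.13,.16))[0].astype(int),50,[tip,L,Rr,(.652,.129,.166),(.652,.129,.115)]) for p in (a,b)]
cv2.imwrite("pics/c6.png",np.hstack([np.vstack([cv2.resize(i,(500,375)),np.zeros((225,500,3),np.uint8)]),np.vstack(cs)]))
```

```text
[0.54879703 0.13685838 0.27175543] [ 0.03783997  0.72542208  0.68680548 -0.02508343] [ 0.55785646 -0.12546259  0.10740909] 0.08321706604531207
[ 0.01558525 -0.08935477 -0.99587792]
[302.7590637  138.04982818]
[301.40760214 177.76435009]
[292.80842377 306.1823702 ]
```

View pics/c6.png

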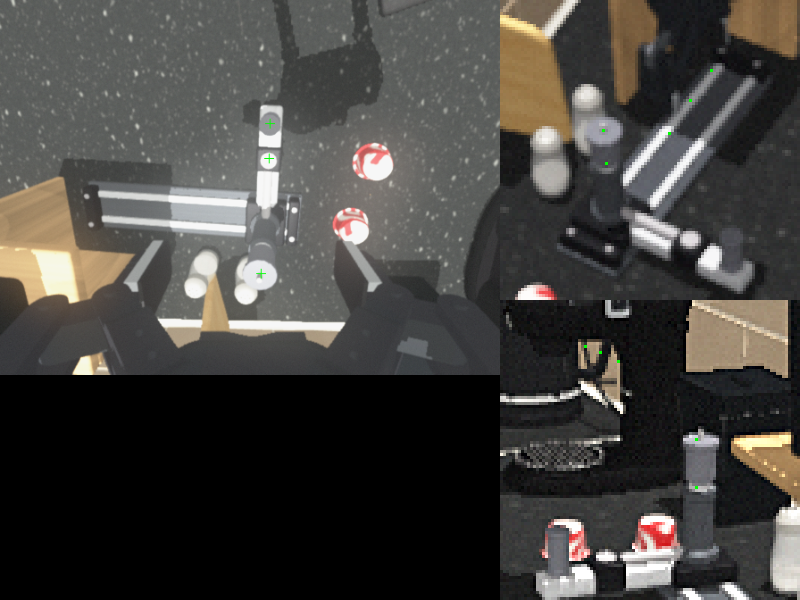

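The overlay matches post cap, button and head top, so the camera pose is good. The side view again shows the fingertips about 30 mm higher than TCP − 11 mm, so I treat the tips as about 19 mm above the reported TCP when shut. Moving over the mast now, then down to check.

Emit:
{"op": "play_rows", "data": {
  "series": [
    {"fingers": -1, "dx": 30, "dy": -4, "dz": 0, "turn": 0},
    {"fingers": -1, "dx": 30, "dy": -4, "dz": 0, "turn": 0},
    {"fingers": -1, "dx": 25, "dy": -3, "dz": 0, "turn": 0},
    {"fingers": -1, "dx": 15, "dy": 0, "dz": 0, "turn": 0},
    {"fingers": -1, "dx": 0, "dy": 0, "dz": 0, "turn": 0}
  ]
}}

```text
clock: 11.25
position: [0.6418, 0.1244, 0.2519]
ee_rot: [0.027, 0.724, 0.688, -0.039]
contact_force: [-0.2, 0.2, -0.4]
width: 0.0857
```

Emit:
{"op": "play_rows", "data": {
  "series": [
    {"fingers": -1, "dx": 9, "dy": 1, "dz": 0, "turn": 0},
    {"fingers": -1, "dx": 0, "dy": 0, "dz": -20, "turn": 0},
    {"fingers": -1, "dx": 2, "dy": 0, "dz": -30, "turn": 0},
    {"fingers": -1, "dx": 2, "dy": 0, "dz": -20, "turn": 0},
    {"fingers": -1, "dx": 0, "dy": 0, "dz": -10, "turn": 0},
    {"fingers": -1, "dx": 0, "dy": 0, "dz": 0, "turn": 0}
  ]
}}

```text
clock: 11.75
position: [0.6495, 0.1257, 0.1594]
ee_rot: [0.022, 0.724, 0.688, -0.046]
contact_force: [-0.5, 0.0, -0.2]
width: 0.0855
```

Emit:
{"op": "play_rows", "data": {
  "series": [
    {"fingers": -1, "dx": 2, "dy": 0, "dz": -20, "turn": 0},
    {"fingers": -1, "dx": 1, "dy": 0, "dz": -18, "turn": 0},
    {"fingers": -1, "dx": 1, "dy": 0, "dz": -8, "turn": 0},
    {"fingers": -1, "dx": 0, "dy": 0, "dz": 0, "turn": 0}
  ]
}}

```text
clock: 12.08
position: [0.6525, 0.1264, 0.1136]
ee_rot: [0.022, 0.724, 0.688, -0.046]
contact_force: [0.3, -0.6, -0.1]
width: 0.0859
```

Run:
```python
from h import *
s=get_state();b=get_image("side");a=get_image("scene");print(s["position"],s["ee_rot"],s["contact_force"],s["width"])
f=lambda p:cv2.cvtColor(p["pixels"],cv2.COLOR_RGB2BGR)
def crop(p):
    c=proj(p,(.652,.129,.14))[0].astype(int);j=f(p)[c[1]-35:c[1]+35,c[0]-35:c[0]+35]
    return np.clip(cv2.resize(j,(400,400),interpolation=cv2.INTER_CUBIC)*1.8,0,255).astype(np.uint8)
cv2.imwrite("pics/c7.png",np.hstack([crop(a),crop(b)]))
```

```text
[0.65245626 0.12635844 0.11358509] [ 0.02219552  0.72354092  0.68841018 -0.0456871 ] [ 0.31892725 -0.63304739 -0.14255157] 0.08591842523650896
```

View pics/c7.png

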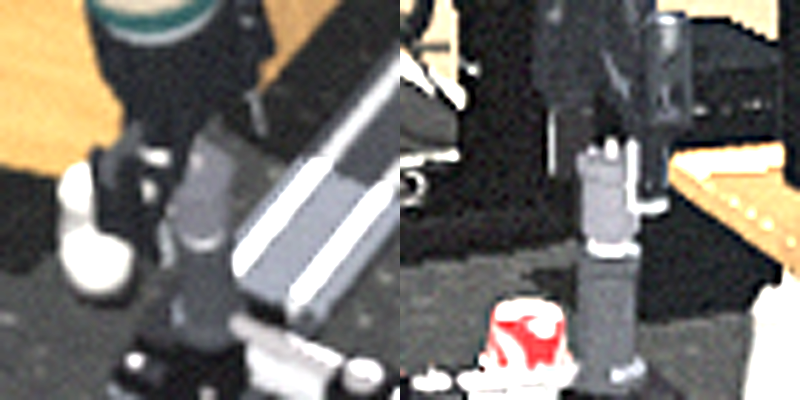

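Side view: fingers straddle the head with tips at about z 0.144, matching the offset model. Lower 13 mm, then close.

Emit:
{"op": "play_rows", "data": {
  "series": [
    {"fingers": -1, "dx": -1, "dy": 0, "dz": -8, "turn": 0},
    {"fingers": -1, "dx": 0, "dy": 0, "dz": -5, "turn": 0},
    {"fingers": 1, "dx": 0, "dy": 0, "dz": 0, "turn": 0},
    {"fingers": 1, "dx": 0, "dy": 0, "dz": 0, "turn": 0},
    {"fingers": 1, "dx": 0, "dy": 0, "dz": 0, "turn": 0},
    {"fingers": 1, "dx": 0, "dy": 0, "dz": 0, "turn": 0},
    {"fingers": 1, "dx": 0, "dy": 0, "dz": 0, "turn": 0},
    {"fingers": 1, "dx": 0, "dy": 0, "dz": 0, "turn": 0},
    {"fingers": 1, "dx": 0, "dy": 0, "dz": 0, "turn": 0}
  ],
  "squeeze": 70
}}

```text
clock: 12.93
position: [0.6551, 0.1255, 0.1076]
ee_rot: [0.026, 0.724, 0.688, -0.041]
contact_force: [0.1, -2.0, -0.4]
width: 0.0353
```

Emit:
{"op": "play_rows", "data": {
  "series": [
    {"fingers": 1, "dx": 0, "dy": 0, "dz": 5, "turn": 0},
    {"fingers": 1, "dx": 0, "dy": 0, "dz": 8, "turn": 0},
    {"fingers": 1, "dx": 0, "dy": 0, "dz": 8, "turn": 0}
  ]
}}

```text
clock: 13.18
position: [0.6549, 0.1256, 0.1262]
ee_rot: [0.025, 0.724, 0.688, -0.042]
contact_force: [2.0, -1.7, -4.6]
width: 0.0351
```

Run:
```python
from h import *
s=get_state();print(s["position"],s["contact_force"],s["width"])
b=get_image("side")
for m in masks_of(b,"head")[:3]:
    ys,xs=np.nonzero(m["region"]);print(m["p"],m["xy"],xs.min(),xs.max(),ys.min(),ys.max())
print(proj(b,[(.652,.129,z) for z in (.117,.126,.141,.166)]))
save(b,"d.png")
```

```text
[0.65490719 0.12556789 0.12617169] [ 1.98578025 -1.67485291 -4.58979379] 0.03512891116305719
0.53 [283.1, 192.6] 282 289 180 201
0.23 [275.1, 218.1] 266 279 212 223
[[286.3858148  201.81287974]
 [286.47251152 199.00342194]
 [286.61784117 194.29392971]
 [286.86240457 186.36870977]]
```

Moving with 4.6 N of spring pull, as the first stage should give. Pulling on.

Emit:
{"op": "play_rows", "data": {
  "series": [
    {"fingers": 1, "dx": 0, "dy": 0, "dz": 9, "turn": 0},
    {"fingers": 1, "dx": 0, "dy": 0, "dz": 9, "turn": 0},
    {"fingers": 1, "dx": 0, "dy": 0, "dz": 9, "turn": 0},
    {"fingers": 1, "dx": 0, "dy": 0, "dz": 9, "turn": 0},
    {"fingers": 1, "dx": 0, "dy": 0, "dz": 9, "turn": 0}
  ],
  "squeeze": 90
}}

```text
clock: 13.7
position: [0.6548, 0.1257, 0.1737]
ee_rot: [0.024, 0.724, 0.688, -0.042]
contact_force: [2.4, -2.2, -7.2]
width: 0.035
```

Emit:
{"op": "play_rows", "data": {
  "series": [
    {"fingers": 1, "dx": 0, "dy": 0, "dz": 9, "turn": 0},
    {"fingers": 1, "dx": 0, "dy": 0, "dz": 9, "turn": 0},
    {"fingers": 1, "dx": 0, "dy": 0, "dz": 7, "turn": 0},
    {"fingers": 1, "dx": 0, "dy": 0, "dz": 4, "turn": 0}
  ]
}}

```text
clock: 14.03
position: [0.6548, 0.1257, 0.2063]
ee_rot: [0.024, 0.724, 0.688, -0.042]
contact_force: [1.5, -2.1, -8.3]
width: 0.0348
```

Emit:
{"op": "play_rows", "data": {
  "series": [
    {"fingers": 1, "dx": 0, "dy": 0, "dz": 3, "turn": 0},
    {"fingers": 1, "dx": 0, "dy": 0, "dz": 3, "turn": 0}
  ]
}}

```text
clock: 14.2
position: [0.6544, 0.1257, 0.2083]
ee_rot: [0.023, 0.724, 0.688, -0.043]
contact_force: [6.7, -2.7, -26.7]
width: 0.0348
```

Emit:
{"op": "play_rows", "data": {
  "series": [
    {"fingers": 1, "dx": 0, "dy": 0, "dz": 2, "turn": 0},
    {"fingers": 1, "dx": 0, "dy": 0, "dz": 2, "turn": 0}
  ]
}}

```text
clock: 14.37
position: [0.6545, 0.1257, 0.208]
ee_rot: [0.022, 0.724, 0.688, -0.044]
contact_force: [2.8, -2.4, -15.8]
width: 0.035
```

Run:
```python
from h import *
f=lambda p:cv2.cvtColor(p["pixels"],cv2.COLOR_RGB2BGR)
for k in range(3):
    a=get_image("scene");b=get_image("side");s=get_state();print(s["clock"],s["position"],s["contact_force"],s["width"])
print(proj(b,[(.652,.129,z) for z in (.115,.165,.226,.241,.266)]))
A=f(a)[150:310,190:340];B=f(b)[150:270,230:342]
cv2.imwrite("pics/e.png",np.clip(np.hstack([cv2.resize(A,(400,427)),cv2.resize(B,(399,427))])*1.5,0,255).astype(np.uint8))
```

```text
14.4667 [0.65444449 0.12575336 0.20810659] [  4.47209446  -1.53388637 -18.67173044] 0.034589554407104435
14.5667 [0.65440737 0.12574892 0.20815396] [  3.35527285  -3.29096339 -21.99517461] 0.034859424768137616
14.6667 [0.65441414 0.12574766 0.20818405] [  3.97550879  -2.74368292 -22.83013876] 0.03490572911622618
[[286.36659958 202.43556016]
 [286.85256517 186.6875614 ]
 [287.46162238 166.95070683]
 [287.61419925 162.00636422]
 [287.8710196  153.68395093]]
```

View pics/e.png

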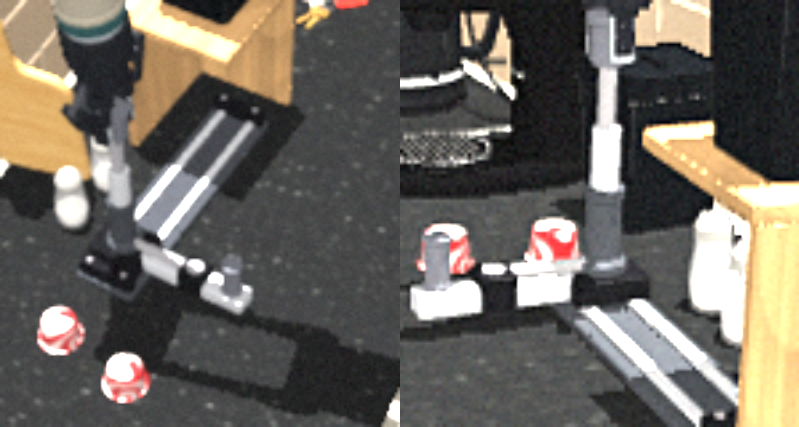

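Both tubes are visibly drawn out, the head is gripped, the carriage is at the stop and the bystanders are standing. The pull is steady at about 22 N, so I'm handing in.

```bash
python3 -c "
from rig import *
print(sign_off());s=get_state();print(s['clock'],s['position'],s['contact_force'],s['width'])"
```

```text
the job is handed in; nothing more can be done
None
the job is handed in; nothing more can be done
```

The mast is at its full height and the job is handed in, with the arm still gripping the head and pulling up against the second stop.

- **Carriage:** I slid it by the post about 217 mm, until it met the end stop at 25 N.
- **Button:** I pressed it down with the shut fingers. It travelled about 6 mm and then stopped firmly at 18 N.
- **Mast:** I raised the head about 100 mm. The spring pull went from about 5 N to about 8 N, and rose to 27 N at the stop.
- **Last checks, at 14.7 s:**
  - The upward pull was about 22 N and the height steady.
  - The jaws were 35 mm apart on the head.
  - The pictures showed both tubes out, the carriage at the rail end, and the pods and shakers standing. The coaster and brush were not in those last pictures.

**What disagreed:**
- **Fingertip height:** the fingertips turned out to be about 30 mm higher than the reported tool position and the 11 mm tip distance implied. I took the heights for the button and head from contact and the pictures instead.
- **Tool tilt:** the tool drifted to about 5° of tilt. This probably explains why the jaws read 35 mm on a 32 mm head.

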